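Line up a set of vases by height on the sale table

TASK

Set the four red-brown vases out for the garage sale: stand one in the middle of each cork coaster along the display board, in order of height, with the shortest at the end next to the price card (so that it does not hide the card) and the tallest at the end next to the tape roll. Set each one down upright rather than letting it drop, knock none over, and leave the price card and the tape roll where they are.

Things in the scene. Friction and masses are not known exactly. Their poses are not given: they have to be found in the camera images.
- vase_80: The shortest vase: 80 mm high, 0.18 kg, squat and round, 68 mm across at its belly (20 mm up), foot 44 mm across, with a straight neck 32 mm across from 42 mm up to the rim. Origin: centre of its underside; z axis up the vase. It is round, in solid red-brown glazed stoneware with a rigid body, standing upright on the table in front of the board.
- vase_105: The second shortest vase: 105 mm high, 0.20 kg, bottle-shaped, body 52 mm across up to 48 mm, foot 48 mm across, with a straight neck 26 mm across from 62 mm up to the rim. Origin: centre of its underside; z axis up the vase. It is round, in solid red-brown glazed stoneware with a rigid body, standing upright on the table in front of the board.
- vase_130: The second tallest vase: 130 mm high, 0.27 kg, teardrop-shaped, 62 mm across at its belly (40 mm up), foot 48 mm across, with a straight neck 30 mm across from 85 mm up to the rim. Origin: centre of its underside; z axis up the vase. It is round, in solid red-brown glazed stoneware with a rigid body, standing upright on the table in front of the board.
- vase_155: The tallest vase: 155 mm high, 0.30 kg, slender, at most 50 mm across, foot 50 mm across, with a straight neck 34 mm across from 108 mm up to the rim. Origin: centre of its underside; z axis up the vase. It is round, in solid red-brown glazed stoneware with a rigid body, standing upright on the table in front of the board.
- coaster_a: Round cork coaster, 80 mm across and 5 mm thick, at the robot's left end (+y) of the row of four on the display board. It is fixed to the board, a wooden plank 100 x 420 mm and 18 mm thick that lies on the table and may be turned a little. The coasters stand about 100 mm apart. Origin: centre of its underside; its top is 5 mm above that, 23 mm above the table. z axis up.
- coaster_b: Round cork coaster, 80 mm across and 5 mm thick, second from the robot's left (+y) of the row of four on the display board. It is fixed to the board, a wooden plank 100 x 420 mm and 18 mm thick that lies on the table and may be turned a little. The coasters stand about 100 mm apart. Origin: centre of its underside; its top is 5 mm above that, 23 mm above the table. z axis up.
- coaster_c: Round cork coaster, 80 mm across and 5 mm thick, second from the robot's right (-y) of the row of four on the display board. It is fixed to the board, a wooden plank 100 x 420 mm and 18 mm thick that lies on the table and may be turned a little. The coasters stand about 100 mm apart. Origin: centre of its underside; its top is 5 mm above that, 23 mm above the table. z axis up.
- coaster_d: Round cork coaster, 80 mm across and 5 mm thick, at the robot's right end (-y) of the row of four on the display board. It is fixed to the board, a wooden plank 100 x 420 mm and 18 mm thick that lies on the table and may be turned a little. The coasters stand about 100 mm apart. Origin: centre of its underside; its top is 5 mm above that, 23 mm above the table. z axis up.
- price_card: Blank white price card, 65 mm wide and 100 mm high with its stand, upright in a dark wooden foot 35 x 75 mm; loose on the table beyond one end of the board, left or right, about 130 mm from the end coaster's centre. Marks the end for the shortest vase. Origin: centre of the foot's underside; z axis up.
- tape_roll: Roll of brown packing tape lying flat, 104 mm across and 48 mm high, with an open core 76 mm across; loose on the table beyond the other end of the board from the price card, about 130 mm from that end coaster's centre. Origin: centre of its underside; z axis up.

How it is judged:
By the outcome, as a careful person would: the job done as asked, in the order asked, and still so for the second after the job is handed in, with the robot touching nothing.
It also fails if it takes over 112 s, if anything falls off the work surface, if the arm or the gripper's body presses on something with over 40 N, if the wrist force passes 120 N, or if a joint passes its speed limit or range.

ROBOT

A 7-joint arm with a two-finger parallel gripper is mounted at the origin on the work surface. World frame = base frame: x ahead of the robot, y to its left, z up, the work surface at z = 0. Lengths are in m, angles in rad, forces in N, time in s.
With the tool pointing down it reaches from about 0.425 to 0.875 m from the base axis. Payload 4.7 kg.
Tool frame: the origin (TCP) lies midway between the tips of the shut fingers; the grasp point (between the pads) lies behind it (env.grasp_offset is the z of the grasp point in the tool frame, in m); z points along the fingers, y is the line along which they close (so a half turn about z gives the same grasp; the last joint's range is limited). The gripper opens to 87 mm and grips with 3 to 60 N. Pads are 19 mm wide; open, the fingers measure 117 mm over their backs; the gripper's body (75 mm by 190 mm) begins 51 mm behind the grasp point.
Start: joints at [-1.21, 0.321, -0.07, 1.45, 0.023, 1.371, -0.057], TCP at [0.221, 0.611, 0.223] pointing down, gripper open.
Joint ranges: [-2.86, 2.86], [-0.3, 2.09], [-1.38, 1.24], [0.06, 2.45], [-1.56, 4.7], [0.09, 2.05], [-2.69, 2.69]. Speed limits (rad/s): [2.57, 2.57, 3.14, 3.14, 3.14, 3.14, 3.14].

INTERFACE

Orientations are given as a rotation vector (axis times angle).
In Python, from rig import env gives the robot as it stands. The module is installed in compiled form; this text tells all that it offers. Calls block until the motion is done:
- env.move_to(position, orientation): joint-space move of the TCP to a pose.
- env.movel(position, feed=0.15, rot=None): straight line of the TCP; rot=None keeps the orientation; feed is the mean speed in m/s.
- env.set_joints(angles): joint-space move.
- env.grip(opening, f_grip=None): finger opening in m; f_grip is the grip in N (None keeps the last); returns when the fingers have stopped.
- env.hold(seconds).
- env.ik(position, orientation): joint angles nearest the present ones, or None.
- env.sense(): the state.
- env.capture(name): name is "side" or "top" or "wrist"; returns a dict with "frame" (400x640x3 uint8, red, green, blue), "fx", "fy", "cx", "cy" (pixels), "D" ([k1, k2, p1, p2, k3] as OpenCV has them; the pictures are not rectified), "eye" and "attitude" of the camera in the world. Camera axes: x right, y up, looking along -z (the intrinsics and any distortion apply to the point x, -y, -z); pixel columns grow to the right and rows downward; lengths in m; the calibration is good to about 2 mm. A picture is of the moment at which its call begins. There is no depth.
A pose or a line that the arm cannot do raises env.IKError and nothing moves.
- env.sign_off(): hands the job in; it is judged then, once.
The state is a dict: "t": time; "joints": joint angles; "joint_vel": joint speeds; "joint_torque": joint torques, N m; "position": TCP position; "ee_rot": TCP orientation; "wrist_force": force on the tool from outside, world axes, zero at the start; "moment": the same for the moment, N m; "finger_gap": finger opening in m; "gripper_force": force on a finger pad.
Only numpy, scipy, OpenCV 4.12 (cv2) and the standard library are available. Lean on these libraries where they do the work, as an engineer would, in place of code of your own. Each camera call takes 0.05 s, during which the arm holds its last target. There are 200 camera calls.

## Working session

There is one attempt and no reset: what is moved stays moved. The work goes in short steps, each a Python script; the robot and the scene stay as the last script left them, time stands still between calls to the robot, and variables do not carry over. Pictures are saved under pics/ and viewed, at most 14 in all, crops included, and the job is handed in when it is done.

```bash
mkdir -p pics; ls; python3 - <<'E'
from rig import env
import cv2,numpy as np
for n in("top","side"):
    c=env.capture(n); cv2.imwrite(f"pics/{n}0.png",c["frame"][:,:,::-1])
    print(n,{k:np.round(v,4).tolist() for k,v in c.items() if k!="frame"})
s=env.sense(); print(s["t"],s["position"],s["ee_rot"],env.grasp_offset,s["finger_gap"])
E
```

```text
pics
top {'fx': 477.3974, 'fy': 477.3974, 'cx': 323.2077, 'cy': 206.7756, 'D': [-0.0345, 0.0, 0.0, 0.0, 0.0], 'eye': [0.361, 0.0304, 1.2149], 'attitude': [0.1294, -0.1556, -1.5447]}
side {'fx': 363.6961, 'fy': 363.6961, 'cx': 318.5303, 'cy': 203.3321, 'D': [-0.0201, 0.0, 0.0, 0.0, 0.0], 'eye': [0.2647, 0.5377, 0.7419], 'attitude': [0.2408, -0.8858, -2.4554]}
0.1 [0.22078538 0.61080823 0.22155782] [-5.41849200e-01 -3.09431962e+00  2.76419757e-03] -0.0187 0.08720911854299639
```

View pics/top0.png

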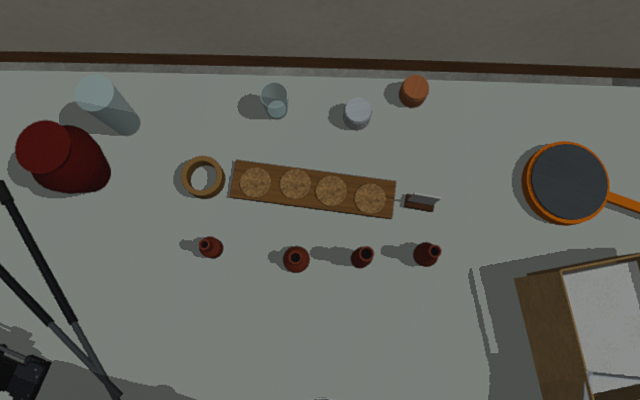

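View pics/side0.png

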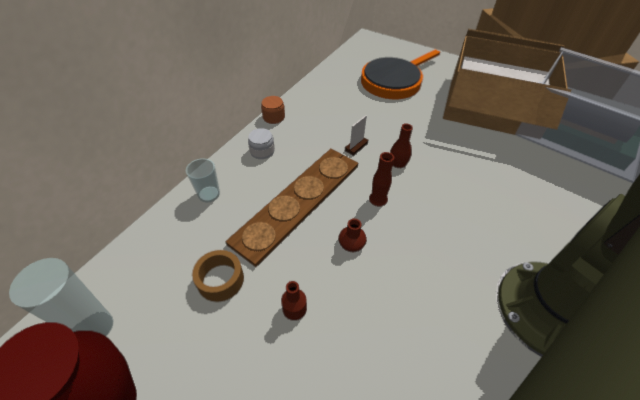

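The pictures show the tape roll at the left end (top view 202,177; +y) and the price card at the right end (420,201). The vases in the top view sit near (210,246), (296,259), (362,257) and (427,254). From the side view they look like 105, 80, 155 and 130, left to right. So coaster_a gets 155 and coaster_d gets 80.

```bash
cat > h.py <<'E'
from rig import env
import cv2,numpy as np
from scipy.spatial.transform import Rotation as R
def ray(c,uv):
    K=np.array([[c["fx"],0,c["cx"]],[0,c["fy"],c["cy"]],[0,0,1]])
    p=cv2.undistortPoints(np.float64(uv).reshape(-1,1,2),K,np.float64(c["D"])).reshape(-1,2)
    d=np.c_[p[:,0],-p[:,1],-np.ones(len(p))]
    return R.from_rotvec(c["attitude"]).apply(d)
def plane(c,uv,z):
    d=ray(c,uv); e=np.array(c["eye"]); return e+d*((z-e[2])/d[:,2:])
def project(c,P):
    K=np.array([[c["fx"],0,c["cx"]],[0,c["fy"],c["cy"]],[0,0,1]])
    q=R.from_rotvec(c["attitude"]).inv().apply(np.atleast_2d(P)-c["eye"])*[1,-1,-1]
    return cv2.projectPoints(q,np.zeros(3),np.zeros(3),K,np.float64(c["D"]))[0].reshape(-1,2)
E
python3 - <<'E'
from h import *
c=env.capture("top"); f=c["frame"]
cv2.imwrite("pics/topcrop.png",cv2.resize(f[150:275,170:450],None,fx=2.85,fy=2.85,interpolation=cv2.INTER_CUBIC)[:,:,::-1])
hsv=cv2.cvtColor(f,cv2.COLOR_RGB2HSV)
for u,v in [(256,183),(295,183),(331,190),(370,199),(245,203),(210,250),(296,265),(425,256)]: print((u,v),hsv[v,u],f[v,u])
print(plane(c,[(256,183),(295,183),(331,190),(370,199)],.023).round(3).tolist())
for n,uv,h in(("105",(206,244),.105),("80",(295,257),.08),("155",(367,253),.155),("130",(435,251),.13)): print(n,plane(c,[uv],h).round(3))
c=env.capture("side"); f=c["frame"]
cv2.imwrite("pics/sidecrop.png",cv2.resize(f[115:330,220:430],None,fx=2.75,fy=2.75,interpolation=cv2.INTER_CUBIC)[:,:,::-1])
E
```

```text
(256, 183) [ 17 137  97] [97 75 45]
(295, 183) [ 17 136 101] [101  77  47]
(331, 190) [ 16 137  99] [99 75 46]
(370, 199) [ 17 137  93] [93 71 43]
(245, 203) [ 60  10 124] [119 124 119]
(210, 250) [  3 161  46] [46 20 17]
(296, 265) [  6 188  61] [61 25 16]
(425, 256) [  3 138  37] [37 19 17]
[[0.638, 0.186, 0.023], [0.641, 0.086, 0.023], [0.625, -0.006, 0.023], [0.604, -0.106, 0.023]]
105 [[0.471 0.285 0.105]]
80 [[0.448 0.078 0.08 ]]
155 [[ 0.454 -0.085  0.155]]
130 [[ 0.464 -0.244  0.13 ]]
```

View pics/topcrop.png

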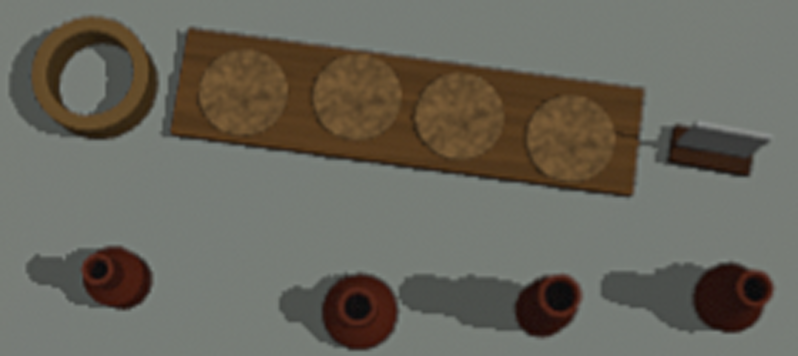

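View pics/sidecrop.png

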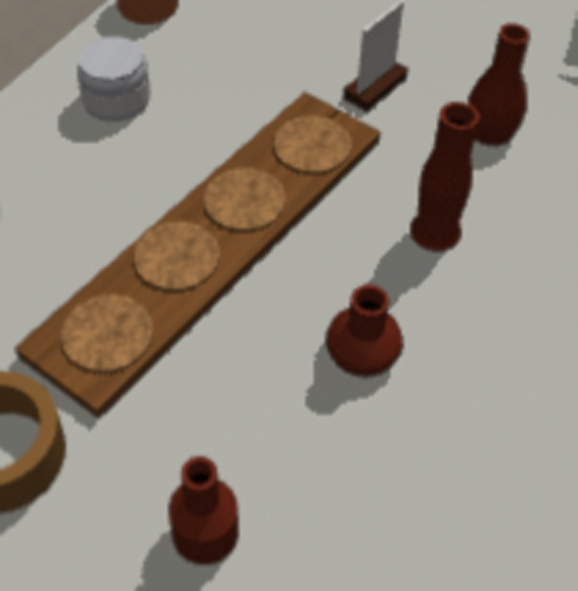

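The crops confirm the identities. Rim holes in the full top frame are at about (204,244) for 105, (295,258) for 80, (366,253) for 155 and (435,251) for 130. The coasters are clearly separated, and a thin grey rod or shadow lies between the board and the card.

```bash
cat > meas.py <<'E'
from h import *
H={"105":.105,"80":.08,"155":.155,"130":.13}
def blob(mask,uv,rad=30):
    n,l,st,ce=cv2.connectedComponentsWithStats(mask.astype(np.uint8))
    k=[i for i in range(1,n) if st[i,4]>12]
    i=min(k,key=lambda i:np.hypot(*(ce[i]-uv)))
    cs,_=cv2.findContours((l==i).astype(np.uint8),cv2.RETR_EXTERNAL,cv2.CHAIN_APPROX_NONE)
    e=cv2.fitEllipse(max(cs,key=len)); return ce[i],st[i,4],e[1]
def hole(f,uv):
    # dark hole: local Otsu threshold inside the small window about the rim
    u,v=np.int32(uv); w=f[v-5:v+6,u-5:u+6].max(2)
    t,_=cv2.threshold(w,0,255,cv2.THRESH_OTSU)
    m=np.zeros(f.shape[:2]); m[v-7:v+8,u-7:u+8]=f[v-7:v+8,u-7:u+8].max(2)<=t
    return blob(m,uv)
E
python3 - <<'E'
from meas import *
uv={"top":{"105":(204,244),"80":(295,258),"155":(366,253),"130":(435,251)},"side":{"105":(292,287),"80":(354,224),"155":(387,157),"130":(406,128)}}
co={"top":[(256,183),(295,183),(331,190),(370,199)],"side":[(259,236),(284,208),(309,187),(334,167)]}
for n in uv:
    c=env.capture(n); f=c["frame"]; S=cv2.GaussianBlur(f,(0,0),1.2)
    for k,p in uv[n].items():
        q,a,e=hole(f,p); print(n,k,q.round(1),a,np.round(e,1),plane(c,[q],H[k])[0].round(4))
    m=(S[:,:,0]>(78 if n=="top" else 120))&(cv2.cvtColor(S,cv2.COLOR_RGB2HSV)[:,:,1]>90)&(S[:,:,1]>0.68*S[:,:,0])
    m=cv2.morphologyEx(m.astype(np.uint8),cv2.MORPH_OPEN,np.ones((5,5)))
    for p in co[n]:
        q,a,e=blob(m,p); print(n,"coaster",q.round(1),a,np.round(e,1),plane(c,[q],.023)[0].round(4))
E
```

```text
top 105 [203.9 244. ] 41 [6.1 6.7] [0.4711 0.2896 0.105 ]
top 80 [295.  257.2] 65 [8.2 8.3] [0.4471 0.0779 0.08  ]
top 155 [366.1 253.3] 87 [9.6 9.8] [ 0.4534 -0.0828  0.155 ]
top 130 [434.5 250.9] 58 [7.5 8.1] [ 0.4643 -0.2424  0.13  ]
top coaster [219. 174.] 55 [ 4.5 13. ] [0.6599 0.2816 0.023 ]
top coaster [312.2 188.7] 4986 [ 37.  186.4] [0.627  0.0416 0.023 ]
top coaster [312.2 188.7] 4986 [ 37.  186.4] [0.627  0.0416 0.023 ]
top coaster [312.2 188.7] 4986 [ 37.  186.4] [0.627  0.0416 0.023 ]
side 105 [292.  286.6] 58 [7.3 8.3] [0.4713 0.2897 0.105 ]
side 80 [354.3 223.6] 64 [7.4 9.1] [0.4473 0.0773 0.08  ]
side 155 [386.8 159.4] 125 [11.6 13.9] [ 0.4493 -0.0751  0.155 ]
side 130 [405.6 130.2] 113 [10.3 12.6] [ 0.4617 -0.229   0.13  ]
side coaster [258.7 234.8] 716 [26.2 32.8] [0.6414 0.1878 0.023 ]
side coaster [284.  206.7] 606 [23.7 30.6] [0.6399 0.085  0.023 ]
side coaster [308.4 185.9] 535 [21.1 30.2] [ 0.6257 -0.0081  0.023 ]
side coaster [333.3 166.3] 444 [19.  27.5] [ 0.6066 -0.1076  0.023 ]
```

```bash
cat >> h.py <<'E'
def down(sgn=1,a=0.0):  # tool z down, closing line along world x turned by a
    y=sgn*np.array([np.cos(a),np.sin(a),0]); z=np.array([0,0,-1.]); x=np.cross(y,z)
    return R.from_matrix(np.c_[x,y,z]).as_rotvec()
E
python3 - <<'E'
from h import *
for s in(1,-1):
    for p in [(.62,.04,.36),(.471,.289,.2),(.447,.078,.15),(.453,-.082,.25),(.464,-.242,.2),(.64,.187,.36),(.605,-.107,.2)]:
        q=env.ik(p,down(s)); print(s,p,None if q is None else np.round(q,2).tolist())
E
```

```text
1 (0.62, 0.04, 0.36) [-0.58, 0.26, 0.6, 1.31, -0.14, 1.62, 0.0]
1 (0.471, 0.289, 0.2) [-0.87, 0.13, 0.3, 1.74, -0.04, 1.28, -0.57]
1 (0.447, 0.078, 0.15) [-0.7, -0.07, 0.46, 2.03, 0.03, 1.18, -0.26]
1 (0.453, -0.082, 0.25) [-0.4, -0.13, 0.48, 1.87, 0.06, 1.39, 0.07]
1 (0.464, -0.242, 0.2) [0.07, 0.06, 0.38, 1.81, -0.02, 1.28, 0.45]
1 (0.64, 0.187, 0.36) [-0.64, 0.35, 0.46, 1.18, -0.15, 1.65, -0.22]
1 (0.605, -0.107, 0.2) [-0.52, 0.32, 0.81, 1.6, -0.24, 1.32, 0.32]
-1 (0.62, 0.04, 0.36) None
-1 (0.471, 0.289, 0.2) [-0.63, 0.13, 0.03, 1.73, -0.0, 1.28, 2.55]
-1 (0.447, 0.078, 0.15) None
-1 (0.453, -0.082, 0.25) None
-1 (0.464, -0.242, 0.2) [-0.57, 0.08, 1.06, 1.82, -0.07, 1.28, -2.63]
-1 (0.64, 0.187, 0.36) [0.38, 0.57, -1.18, 1.13, 0.53, 1.75, 2.5]
-1 (0.605, -0.107, 0.2) [-0.78, 0.48, 1.22, 1.61, -0.46, 1.38, -2.65]
```

```bash
python3 - <<'E'
from h import *
env.move_to([.60,.04,.38],down()); print(env.sense()["t"])
c=env.capture("wrist"); cv2.imwrite("pics/w1.png",c["frame"][:,:,::-1]); np.save("w1.npy",c["frame"])
print({k:np.round(v,4).tolist() for k,v in c.items() if k!="frame"})
P=[(.639,.187,.023),(.640,.086,.023),(.625,-.007,.023),(.605,-.107,.023),(.471,.2896,.105),(.447,.0776,.08),(.4534,-.0828,.155),(.464,-.2424,.13)]
print(project(c,P).round(0).tolist())
E
```

```text
2.7917
{'fx': 277.6635, 'fy': 277.6635, 'cx': 322.2226, 'cy': 201.863, 'D': [-0.0028, 0.0, 0.0, 0.0, 0.0], 'eye': [0.5996, 0.1111, 0.5406], 'attitude': [-0.2592, 0.0009, 0.0018]}
[[345.0, 83.0], [345.0, 143.0], [336.0, 192.0], [325.0, 241.0], [228.0, -8.0], [229.0, 149.0], [226.0, 260.0], [245.0, 336.0]]
```

View pics/w1.png

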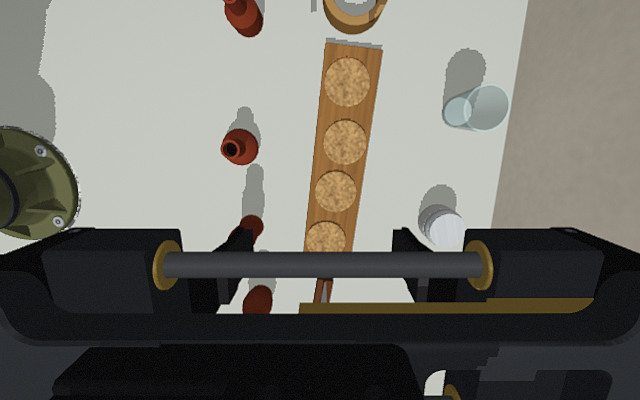

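The wrist picture shows coasters a, b and c at (347,82), (345,142) and (336,191), matching the projected estimates within 2 px. Coaster d at (326,240) is partly hidden by the gripper, so I'll look from further right.

```bash
cat >> meas.py <<'E'
def coasters(c,guess):
    S=cv2.GaussianBlur(c["frame"],(0,0),1.0); hsv=cv2.cvtColor(S,cv2.COLOR_RGB2HSV)
    out=[]
    for P in guess:
        p=project(c,P)[0]; r=np.linalg.norm(project(c,np.add(P,[0.04,0,0]))[0]-p)*1.25
        yy,xx=np.mgrid[:400,:640]; near=np.hypot(xx-p[0],yy-p[1])<r
        g=S[:,:,1]; t,_=cv2.threshold(g[near & (hsv[:,:,1]>80)],0,255,cv2.THRESH_OTSU)
        m=cv2.morphologyEx((near&(hsv[:,:,1]>80)&(g>t)).astype(np.uint8),cv2.MORPH_CLOSE,np.ones((5,5)))
        m=cv2.morphologyEx(m,cv2.MORPH_OPEN,np.ones((5,5)))
        q,a,e=blob(m,p); out.append(plane(c,[q],.023)[0]); print(q.round(1),a,np.round(e,1),2*r/1.25,out[-1].round(4))
    return out
E
python3 - <<'E'
from meas import *
G=[(.639,.187,.023),(.640,.086,.023),(.625,-.007,.023),(.605,-.107,.023)]
c=env.capture("wrist"); coasters(c,G[:3])
c=env.capture("top"); print(); coasters(c,G)
env.move_to([.60,-.13,.38],down()); print(env.sense()["t"])
c=env.capture("wrist"); coasters(c,G[1:])
cv2.imwrite("pics/w2.png",c["frame"][:,:,::-1])
uv=project(c,[[.4534,-.0828,.155],[.464,-.2424,.13],[.447,.0776,.08]]); print(uv.round(0).tolist())
E
```

```text
[346.2  81.9] 1709 [44.7 47.4] 46.16917994956663 [0.6405 0.1885 0.023 ]
[344.8 142.5] 1484 [42.  43.4] 43.82704937003937 [0.6403 0.0858 0.023 ]
[335.2 191.7] 1272 [38.8 40. ] 41.863393945633 [ 0.624  -0.0063  0.023 ]

[254.3 182. ] 682 [27.9 29.5] 30.311863583040655 [0.6409 0.1903 0.023 ]
[292.3 183.6] 235 [ 8.  35.2] 30.27547750330131 [0.639  0.0929 0.023 ]
[331.9 190.8] 588 [17.6 42.6] 30.383673632074654 [ 0.6227 -0.0088  0.023 ]
[369.9 198.1] 705 [28.7 29.5] 30.52883601641172 [ 0.6058 -0.1062  0.023 ]
3.6583
[346.1  38.2] 1900 [46.3 50.4] 47.87513070850608 [0.6398 0.0856 0.023 ]
[335.9  96.9] 1609 [43.  45.8] 45.567433426538 [ 0.6239 -0.0067  0.023 ]
[324.8 154.2] 1452 [41.3 43.2] 43.310290925384045 [ 0.6044 -0.1063  0.023 ]
[[215.0, 146.0], [237.0, 246.0], [219.0, 32.0]]
```

View pics/w2.png

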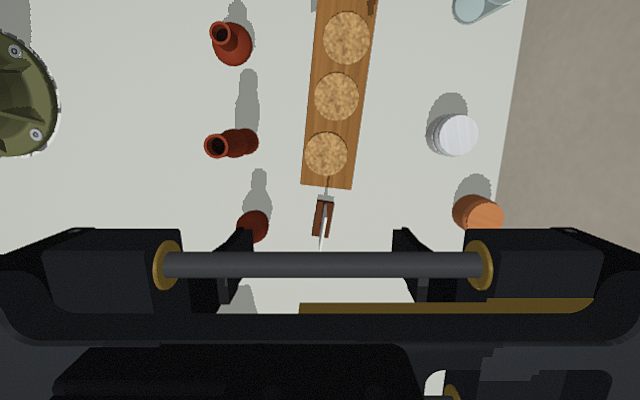

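Coasters are settled: a (.640,.187), b (.640,.086), c (.624,-.0065), d (.605,-.1065). In this view the rim of 155 is at (215,146), as predicted. Now the first vase.

```bash
cat > pp.py <<'E'
from meas import *
V={"80":(.4472,.0776,.064,.032),"105":(.4712,.2896,.086,.026),"130":(.4643,-.2424,.110,.030),"155":(.4534,-.0828,.134,.034)}
C={"a":(.640,.187),"b":(.640,.086),"c":(.624,-.0065),"d":(.605,-.1065)}
def say(m):
    s=env.sense(); print(m,round(s["t"],1),"pos",np.round(s["position"],4),"F",np.round(s["wrist_force"],1),"gap",round(s["finger_gap"],4),"fg",np.round(s["gripper_force"],1)); return s
def pick(k):
    x,y,zg,d=V[k]; z=zg+env.grasp_offset
    env.grip(.087); env.move_to([x,y,.27],down()); env.movel([x,y,z],feed=.15)
    say("at"); env.grip(d-.006,25); say("gripped")
    env.movel([x,y,z+.02],feed=.06); s=say("up")
    assert abs(s["finger_gap"]-d)<.006,"no grasp"
    env.movel([x,y,z+.16],feed=.2); return s
def place(k,c):
    z0=V[k][2]+env.grasp_offset+.023; x,y=C[c]
    env.movel([x,y,z0+.14],feed=.25); env.movel([x,y,z0+.015],feed=.15); env.movel([x,y,z0+.002],feed=.04); env.hold(.15)
    f0=say("low")["wrist_force"][2]
    for i in range(12):
        env.movel([x,y,z0+.0015-.0005*i],feed=.02); f=env.sense()["wrist_force"][2]
        if f-f0>1.5: break
    say(f"contact {i}")
    env.grip(.06); say("open"); env.grip(.087)
    env.movel([x,y,z0+.14],feed=.2); say("clear")
E
python3 - <<'E'
from pp import *
pick("80"); place("80","d")
c=env.capture("side"); cv2.imwrite("pics/s1.png",c["frame"][:,:,::-1])
E
```

```text
at 6.7 pos [0.4478 0.0778 0.0459] F [-0.2  0.3 -0.3] gap 0.0872 fg 0.0
gripped 7.6 pos [0.4473 0.0776 0.0453] F [ 1.1  0.8 -0.2] gap 0.0315 fg 25.0
up 8.1 pos [0.4474 0.0778 0.0657] F [-0.6  0.4 -1.1] gap 0.0316 fg 25.0
low 11.7 pos [ 0.6051 -0.1066  0.0705] F [ 1.2 -0.5 -1.5] gap 0.0314 fg 25.0
contact 4 12.9 pos [ 0.6052 -0.1066  0.0683] F [-1.1  0.4  3.6] gap 0.0312 fg 25.0
open 13.7 pos [ 0.605  -0.1065  0.0678] F [-0.3  0.2 -0.1] gap 0.0596 fg 0.0
clear 15.3 pos [ 0.6043 -0.1061  0.2071] F [-0.9  0.5  0.5] gap 0.0872 fg 0.0
```

View pics/s1.png

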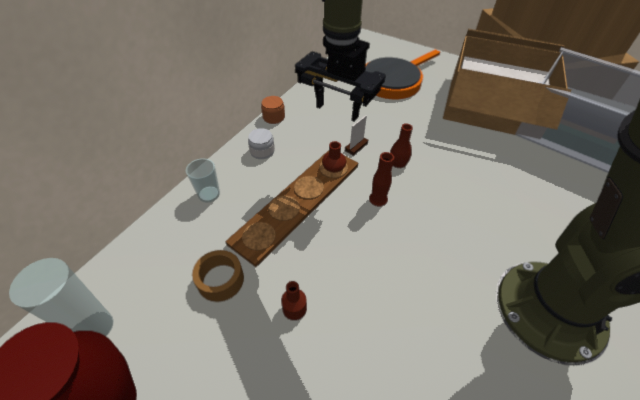

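Vase 80 stands upright on coaster d, at (334,160) in the side view, with the card untouched. Next come 105 and 130.

```bash
python3 - <<'E'
from pp import *
pick("105"); place("105","c")
pick("130"); place("130","b")
c=env.capture("side"); cv2.imwrite("pics/s2.png",c["frame"][:,:,::-1])
E
```

```text
at 18.7 pos [0.4718 0.29   0.0682] F [ 0.8 -0.2 -0.4] gap 0.0873 fg 0.0
gripped 19.7 pos [0.4713 0.2896 0.0673] F [ 0.4 -0.4  0. ] gap 0.0252 fg 25.2
up 20.2 pos [0.4713 0.2899 0.0878] F [-0.5  1.  -2.7] gap 0.0251 fg 25.2
low 24.1 pos [ 0.6242 -0.0066  0.0925] F [-0.1  0.5 -2.9] gap 0.0253 fg 25.2
contact 3 25.1 pos [ 0.6241 -0.0065  0.0903] F [-0.4 -0.  -1.3] gap 0.0256 fg 25.2
open 26.0 pos [ 0.624  -0.0065  0.0903] F [ 0.5 -0.1 -1. ] gap 0.06 fg 0.0
clear 27.6 pos [ 0.6233 -0.0062  0.2291] F [-0.2 -0.4 -0.6] gap 0.087 fg 0.0
at 30.3 pos [ 0.465  -0.2427  0.0921] F [ 0.1  1.1 -0.5] gap 0.087 fg 0.0
gripped 31.2 pos [ 0.4644 -0.2424  0.0913] F [ 0.1 -0.  -0.1] gap 0.0298 fg 25.0
up 31.7 pos [ 0.4645 -0.2423  0.1116] F [-0.7  0.3 -2.6] gap 0.0296 fg 25.0
low 35.8 pos [0.6402 0.086  0.1165] F [ 0.2 -0.2 -3.3] gap 0.0295 fg 25.0
contact 4 37.1 pos [0.6402 0.086  0.1143] F [-1.  -1.1  0.7] gap 0.0296 fg 25.0
open 37.9 pos [0.64   0.086  0.1138] F [-0.3 -0.7  0.2] gap 0.0597 fg 0.0
clear 39.5 pos [0.6393 0.0861 0.253 ] F [ 1.   0.3 -0.4] gap 0.0871 fg 0.0
```

View pics/s2.png

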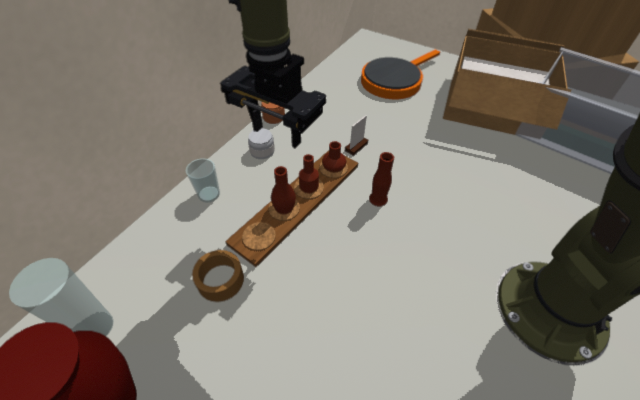

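80, 105 and 130 stand on d, c and b at (334,160), (309,178) and (283,195). Last one: 155 onto a, then a check.

```bash
sed -i 's/f-f0>1.5/f-f0>2.5/' pp.py; python3 - <<'E'
from pp import *
pick("155"); place("155","a")
env.move_to([.45,.15,.36],down()); env.hold(.3); say("away")
c=env.capture("side"); t=env.capture("top")
G={"155":"a","130":"b","105":"c","80":"d"}
for k,cc in G.items():
    P=[*C[cc],H[k]+.023]
    for n,im in(("top",t),("side",c)):
        p=project(im,P)[0]
        try: q,a,e=hole(im["frame"],p.round()); print(k,n,p.round(1),q.round(1),a,"off mm",((plane(im,[q],P[2])[0]-P)*1e3).round(1)[:2])
        except Exception as ex: print(k,n,p.round(1),ex)
f=np.vstack([cv2.resize(c["frame"][100:310,170:440],None,fx=2,fy=2),np.zeros((2,540,3),np.uint8),cv2.resize(t["frame"][140:220,170:440],None,fx=2,fy=2)])
cv2.imwrite("pics/final.png",f[:,:,::-1])
E
```

```text
at 42.0 pos [ 0.4542 -0.0828  0.116 ] F [0.4 0.1 0.8] gap 0.087 fg 0.0
gripped 42.9 pos [ 0.4535 -0.0828  0.1153] F [ 0.3  0.1 -0.1] gap 0.0335 fg 25.0
up 43.4 pos [ 0.4536 -0.0828  0.1357] F [-0.3  0.  -3.3] gap 0.0334 fg 25.0
low 47.3 pos [0.6402 0.187  0.1405] F [-0.4  0.1 -1.6] gap 0.0336 fg 25.0
contact 5 48.8 pos [0.6403 0.1871 0.1383] F [-2.2 -0.2  5.7] gap 0.0332 fg 25.0
open 49.6 pos [0.64   0.187  0.1373] F [ 0.9  0.1 -0.2] gap 0.06 fg 0.0
clear 51.2 pos [0.6394 0.1869 0.2768] F [ 0.  -0.9  0.2] gap 0.0872 fg 0.0
away 52.3 pos [0.4505 0.1501 0.3592] F [-0.   0.2 -0.2] gap 0.0872 fg 0.0
155 top [247.2 166.4] [247.4 166.6] 79 off mm [-0.5 -0.5]
155 side [250.5 192. ] [250.6 191.8] 83 off mm [ 0.3 -0.6]
130 top [292.8 170.3] [293.1 170.5] 59 off mm [-0.5 -0.7]
130 side [279.9 170.9] [280.5 173.1] 127 off mm [-5.1  5. ]
105 top [332.6 180.6] [332.2 180.8] 37 off mm [-0.5  0.8]
105 side [308.  157.6] [308.2 160.6] 107 off mm [-5.9  8.5]
80 top [373.9 191.8] [373.5 191.9] 59 off mm [-0.3  0.9]
80 side [334.8 145. ] [334.4 147.5] 117 off mm [-4.2  9.1]
```

View pics/final.png

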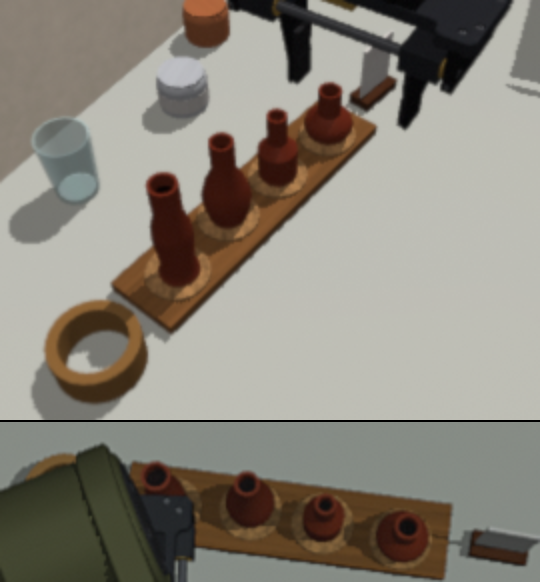

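The final picture shows all four vases upright and centred, with top-view rim offsets under 1 mm. They run 155, 130, 105, 80 from the tape roll to the card, and the card and tape roll have not moved.

```bash
python3 -c "
from rig import env
print(env.sign_off())"
```

```text
the job is handed in; nothing more can be done
None
```

All four vases stand upright and centred on their coasters, running from the tallest (155 mm) by the tape roll to the shortest (80 mm) by the price card; the card and tape roll look unmoved in the pictures, and the job was handed in at about 52 s.

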